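# Unlatch the waffle press with the forked tool

## Task

The small red waffle press is locked shut by a spring bar under the front lip of its lid. Take the blue-handled forked tool from its wooden stand, lean it in under the lip, straddle the bar with the prongs and push its round collar sideways against the spring until the lid springs open, without forcing anything, then put the tool back upright in its stand. Touch the press with the tool only, never with the gripper, and leave the things around it standing where they are.

Things in the scene. Friction and masses are not known exactly. Their poses are not given: they have to be found in the camera images.
- press: Red and grey waffle press fixed to the table, 176 (x) x 170 (y) x 118 mm high; origin under its centre, z up. Its front, with the brass spring bar, faces its -x; the lid's hinge runs along y at x +75, height 103. The bar, 8 mm thick, runs along y at x -60, height 55. Behind the bar a red block begins 32 mm from the bar's axis; the base plate under it is 12 mm high.
- press_lip (a point): Middle of the lower front edge of the closed lid's lip (fixed to the press, axes as the press): 14 mm in front of the bar's axis and 43 mm above it; the lip is 8 mm thick, 128 mm wide. It covers the bar, which is reached from the front with the tool leaning about 30 to 45 degrees, handle end up and towards -x. On opening the lip goes up, then back (+x).
- bar_collar (a point): Centre of the pushing face of the round brass collar, 28 mm across, on the bar's axis; it moves with the bar, axes as the press. The collar reaches 6 mm to +y from here; behind it are the coil spring and, from 35 mm on, its housing, 28 mm across.
- press_gap (a point): Fixed point on the bar's axis, middle of the 38 mm of bare bar between a steel lug on the -y side (near face 19 mm off, 24 mm deep in x, top 15 mm above the axis) and the collar (face 19 mm off at rest). Axes as the press: push the collar to +y; -x is the front. Beyond the lug the bar's tip locks an eye on the lid's side arm.
- press_bar (a joint): Travel of the spring bar in m along the press's +y: 0 at rest (locked), 0.018 fully compressed. About 1.6 N at rest, 5.2 N fully compressed. Beyond about 0.010 the lid is free; the bar springs back when let go.
- press_lid (a joint): Opening angle of the lid in rad: 0 shut, 1.4 fully open. A spring swings it open by itself in about a second when it is free, and holds it open.
- stand: Wooden stand fixed to the table, 100 (x) x 100 (y) x 95 mm high, origin at the centre of its underside. The top has a slot, 46 mm long in x and 24 mm wide in y, through which the tool hangs, its steel guard plate resting on the top.
- stand_home (a point): Where the centre of the tool's grip (fork_grip) is when the tool hangs in the middle of its stand: 140 mm above the table; axes as the stand.
- fork: Loose forked tool, 150 mm, about 0.12 kg; origin at the prong ends, z up the shaft. Prongs 6 (x) x 10 (y) mm side by side in x, 28 mm over all, gap 16 wide, 28 deep; yoke to 38; shaft 14 x 10; guard plate 34 x 50 x 6, underside at 80; square blue handle 20 x 20 from 86 to 150. Half a turn about z is the same. Starts hanging in the stand, prongs down, axes nearly as the stand's.
- fork_grip (a point): Centre of the blue handle of the forked tool, 125 mm from the prong ends, on the shaft's axis; axes as the tool.
- yoghurt_pot: White yoghurt pot with red pictures, 72 mm wide, 71 mm high, standing; a bystander. Origin under its centre.
- tamper: Turned wooden tamper, 53 mm wide, 107 mm high, standing; a bystander. Origin under its centre.
- dial_timer: Cream dial timer, 61 mm wide, 43 mm high; a bystander. Origin under its centre.
Things that resemble listed ones, but are neither listed nor needed, are in the scene too. There is more than one size of the press; the job needs the larger. Leave any green look-alike of the fork alone.

How it is judged:
By the outcome, as a careful person would: the job done as asked, in the order asked, and still so for the second after the job is handed in, with the robot touching nothing.
It also fails if it takes over 61 s, if anything falls off the work surface, if the arm or the gripper's body presses on something with over 40 N, if the wrist force passes 120 N, or if a joint passes its speed limit or range.

## Robot

A 7-joint arm with a two-finger parallel gripper is mounted at the origin on a cart in front of the work surface, level with it; the furniture and walls round the work are solid. World frame = base frame: x ahead of the robot, y to its left, z up, the work surface at z = 0. Lengths are in m, angles in rad, forces in N, time in s.
With the tool pointing down it reaches from about 0.425 to 0.875 m from the base axis. Payload 4.7 kg.
Tool frame: the origin (TCP) lies midway between the tips of the shut fingers; the grasp point (between the pads) lies tcp_to_grasp behind it (tcp_to_grasp is the distance from the TCP to the grasp point, in m); z points along the fingers, y is the line along which they close (so a half turn about z gives the same grasp; the last joint's range is limited). The gripper opens to 87 mm and grips with 3 to 60 N. Pads are 19 mm wide; open, the fingers measure 117 mm over their backs; the gripper's body (75 mm by 190 mm) begins 51 mm behind the grasp point.
Start: joints at [1.153, 0.321, -0.07, 1.45, 0.023, 1.371, -0.057], TCP at [0.272, -0.59, 0.223] pointing down, gripper open.
Joint ranges: [-2.86, 2.86], [-0.3, 2.09], [-1.38, 1.24], [0.06, 2.45], [-1.56, 4.7], [0.09, 2.05], [-2.69, 2.69]. Speed limits (rad/s): [2.57, 2.57, 3.14, 3.14, 3.14, 3.14, 3.14].

## Interface

Orientations are given as a unit quaternion [w, x, y, z].
In Python, from station import get_state, grab_frame, camera_params, sign_off, find_in, trace, tcp_to_grasp gives the robot as it stands.
- The arm moves only by the shell command python3 -m crank 'ROWS' [OPENING] [FORCE]. ROWS is JSON, a list of rows, each a list of 6 numbers: the shift along the tool's x, y, z as a fraction of full scale, then the turn, a rotation vector about the tool's x, y, z as a fraction of full scale. A call has 1 to 20 rows; each row is the pose to reach, as a shift and turn from the pose commanded when the call began, along the tool's axes at that moment, turning the shorter way round; what a row does not reach only later rows make up. Full scale, the value 1, is 0.3 m for a shift and pi rad for a turn. A row lasts 1/10 s, in which the tool goes at most 50 mm and 8.59 degrees, less where a joint would pass 70% of its speed; a pose out of reach is approached as far as the arm can. A call with a number of a shift or a turn outside -1 to 1 is refused whole. A call with a gripper value outside its range is refused whole. OPENING is the opening, from 0 (shut) to 1 (fully open), set as the call begins (- or left out, the last holds). The fingers move at their own pace and stop on an object; FORCE is the grip in N (left out, the last holds). Time passes only in rows, so rows that repeat a pose let the fingers close. It gives the time, the measured TCP pose, the force, the opening and the grip force at its end, in the units of the state.
- get_state(): the state, without advancing time (a new reading comes with each control period).
- grab_frame(name): name is "scene" or "top"; returns the picture (480x640x3 uint8, blue, green, red); there is no depth.
- camera_params(name): a dict with "fx", "fy", "cx", "cy" (pixels), "k1" (the pictures are not rectified: a ray, as slopes to the right and down, at radius r is drawn at 1 + k1 r^2 times it, then the intrinsics apply), "cam_to_world" (4x4, takes a point from camera to world coordinates). Camera axes: x right, y up, looking along -z (the intrinsics and any distortion apply to the point x, -y, -z); pixel columns grow to the right and rows downward; lengths in m; the calibration is good to about 2 mm. A picture is of the moment at which its call begins. camera_params takes no time and is no camera call.
- sign_off(): hands the job in; it is judged then, once.
Trained networks look in the newest picture that a camera, given by its name, has taken for a name from the list of things; names that differ only in an ending like _2 or _b are one class to them, and where a whole thing is asked for, a point or a joint stands for the part that bears it (a point fixed in the world has none). Each returns a list of dicts, best first, with "confidence" (0 to 1); they miss things now and then, are a little off and sometimes report something else, mostly with a low value. They report only what shows in the picture. A call takes as long as a camera call. They do not tell look-alikes from the thing itself.
- find_in(camera, name): "at" ([column, row] in pixels, amid what is visible of it).
- trace(camera, name): "mask" (480x640 bool, what is visible of it) and "at" ([column, row] in pixels, amid what is visible of it).
The state is a dict: "time_s": time; "q": joint angles; "joint_velocities": joint speeds; "effort": joint torques, N m; "tool_pos": TCP position; "tcp_rot": TCP orientation; "wrist_force": force on the tool from outside, world axes, zero at the start; "moment": the same for the moment, N m; "grip_width": opening from 0.0 (shut) to 1.0 (fully open); "grasp_force": force on a finger pad.
Only numpy, scipy, OpenCV 4.12 (cv2) and the standard library are available. Lean on these libraries where they do the work, as an engineer would, in place of code of your own. Each camera call takes 0.05 s, during which the arm holds its last target. There are 200 camera calls.

## Working session

There is one attempt and no reset: what is moved stays moved. The work goes in short steps, Python scripts to look and compute and a shell command to move; the robot and the scene stay as the last step left them, time stands still between calls to the robot, and variables do not carry over. Pictures are saved under pics/ and viewed, at most 10 in all, crops included, and the job is handed in when it is done.

```bash
mkdir -p pics; ls
python3 - <<'E'
from station import *
import cv2,numpy as np
s=get_state();print(s,tcp_to_grasp)
for c in("scene","top"):
    p=camera_params(c);print(c,{k:(np.round(v,4).tolist() if k=='cam_to_world' else v) for k,v in p.items()})
    im=grab_frame(c);cv2.imwrite(f'pics/{c}0.png',im)
    for n in("press","press_lip","bar_collar","stand","fork","fork_grip","yoghurt_pot","tamper","dial_timer"):
        print(c,n,[(np.round(d['at']).tolist(),round(d['confidence'],2)) for d in find_in(c,n)[:4]])
E
```

```text
pics
{'time_s': 0.0, 'q': array([ 1.15306927,  0.32179145, -0.07006098,  1.45165007,  0.02260135,
        1.37075655, -0.05688481]), 'joint_velocities': array([ 2.68841527e-04,  9.08894272e-04, -9.23465508e-05,  3.17783062e-04,
        1.50652709e-04, -8.93792195e-04, -8.03130211e-04]), 'effort': array([-8.66016489e-04, -4.91292465e+01, -4.04656129e-01, -3.12525666e+01,
       -6.40279963e-02,  4.37662541e-02,  1.93483384e-04]), 'tool_pos': array([ 0.27176609, -0.58988001,  0.2214943 ]), 'tcp_rot': array([-8.75764482e-04,  9.76778227e-01,  2.14250948e-01, -2.45409282e-04]), 'wrist_force': array([-0.36224323,  0.43292585, -0.46144915]), 'moment': array([ 0.01432591,  0.02348717, -0.01184355]), 'grasp_force': 0.0, 'grip_width': 1.0000648900585134} 0.0187
scene {'fx': 483.28482253023304, 'fy': 483.28482253023304, 'cx': 314.61497117788474, 'cy': 239.3170822784375, 'k1': 0.0351494526051054, 'cam_to_world': [[-0.8812, 0.3647, -0.3008, 0.1052], [-0.4727, -0.6912, 0.5466, 0.6724], [-0.0086, 0.6238, 0.7815, 1.1034], [0.0, 0.0, 0.0, 1.0]]}
scene press [([322.0, 212.0], 0.85), ([347.0, 326.0], 
[... 601 characters left out ...]
1': -0.04328653174993438, 'cam_to_world': [[0.0272, 0.9872, -0.1573, 0.2643], [-0.9996, 0.0273, -0.0014, -0.0399], [0.0029, 0.1573, 0.9875, 1.4317], [0.0, 0.0, 0.0, 1.0]]}
top press [([368.0, 223.0], 0.71), ([271.0, 293.0], 0.6)]
top press_lip [([270.0, 293.0], 0.97), ([367.0, 221.0], 0.67)]
top bar_collar [([364.0, 217.0], 0.75)]
top stand [([258.0, 228.0], 0.66), ([368.0, 222.0], 0.39), ([191.0, 258.0], 0.25)]
top fork [([292.0, 187.0], 0.75), ([255.0, 225.0], 0.46), ([366.0, 217.0], 0.31)]
top fork_grip [([252.0, 228.0], 0.75), ([293.0, 186.0], 0.53), ([466.0, 193.0], 0.16)]
top yoghurt_pot [([468.0, 195.0], 0.97)]
top tamper [([189.0, 256.0], 0.7)]
top dial_timer [([408.0, 280.0], 0.69)]
```

View pics/scene0.png

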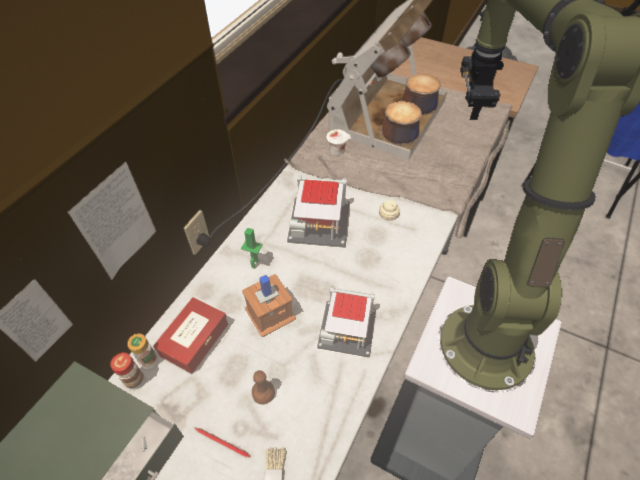

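View pics/top0.png

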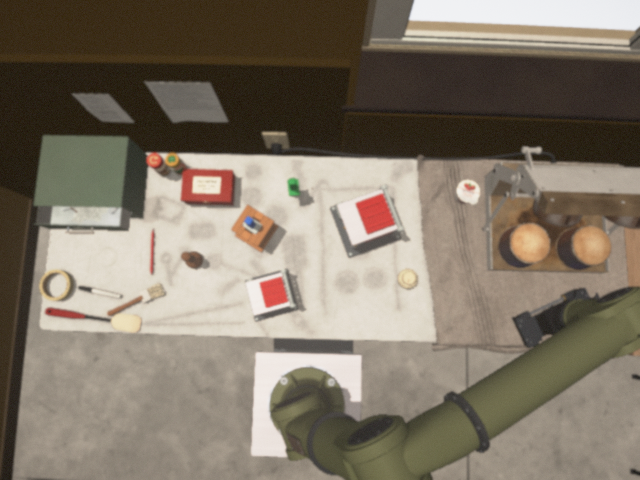

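The scene shows two presses: the larger at top (368,223) / scene (320,212), the smaller at top (271,293) / scene (347,322). The larger one fits the description. The blue-handled fork is in the wooden stand at top (253,227) / scene (267,290). The green one at top (293,187) is the look-alike. I'll confirm these in one enlarged crop.

Run:
```python
import cv2,numpy as np
s=cv2.imread('pics/scene0.png');t=cv2.imread('pics/top0.png')
R=lambda im,x,y,w,h:cv2.resize(im[y:y+h,x:x+w],(400,300),interpolation=cv2.INTER_CUBIC)
o=np.vstack([np.hstack([R(s,270,165,100,75+0),R(t,320,180,100,75)]),np.hstack([R(s,220,265,100,75),R(t,210,190,100,75)])])
cv2.imwrite('pics/crop0.png',o)
```

```text
(no output)
```

View pics/crop0.png

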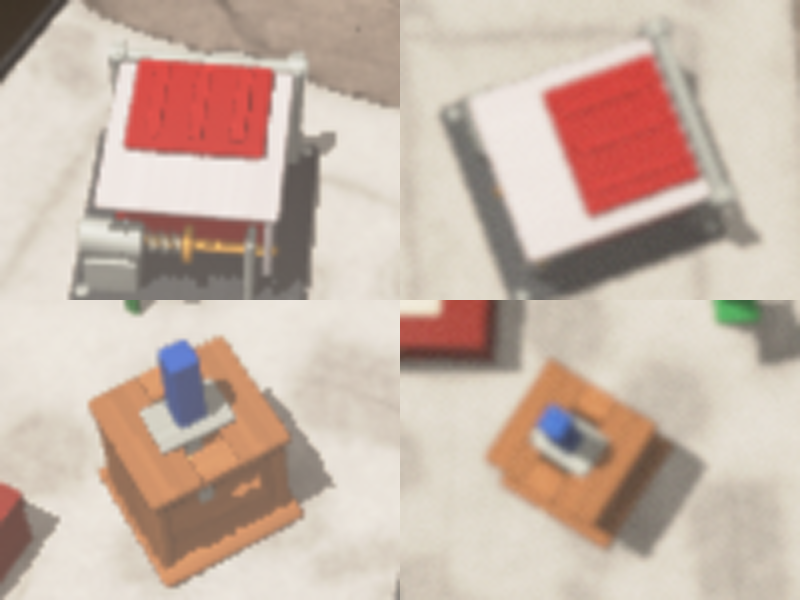

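```bash
cat > h.py <<'E'
import cv2,numpy as np
from station import *
from scipy.spatial.transform import Rotation as Rot
from scipy.optimize import minimize
class Cam:
    def __init__(s,n):
        p=camera_params(n);s.K=np.array([[p['fx'],0,p['cx']],[0,p['fy'],p['cy']],[0,0,1.]]);s.d=np.array([p['k1'],0,0,0.])
        T=np.array(p['cam_to_world']);s.R=T[:3,:3]@np.diag([1,-1,-1.]);s.t=T[:3,3]
    def proj(s,P):
        P=np.atleast_2d(P).astype(float);Rw=s.R.T
        return cv2.projectPoints(P,cv2.Rodrigues(Rw)[0],-Rw@s.t,s.K,s.d)[0][:,0]
    def ray(s,uv):
        u=cv2.undistortPoints(np.array(uv,float).reshape(-1,1,2),s.K,s.d)[:,0]
        return np.c_[u,np.ones(len(u))]@s.R.T
    def onz(s,uv,z):
        r=s.ray(uv);return s.t+r*((z-s.t[2])/r[:,2])[:,None]
C={n:Cam(n) for n in('scene','top')}
def box(x0,x1,y0,y1,z0,z1):return np.array([[x,y,z] for x in(x0,x1) for y in(y0,y1) for z in(z0,z1)])
def place(P,x,y,a):
    c,s=np.cos(a),np.sin(a);return np.c_[x+c*P[:,0]-s*P[:,1],y+s*P[:,0]+c*P[:,1],P[:,2]]
def sil(cam,pts,off,S=8,shape=(120,120)):
    m=np.zeros((shape[0]*S,shape[1]*S),np.uint8);h=cv2.convexHull(((C[cam].proj(pts)-off+.5)*S).astype(np.float32)).astype(np.int32)
    cv2.fillConvexPoly(m,h,1);return cv2.resize(m.astype(np.float32),shape[::-1],interpolation=cv2.INTER_AREA)
def fit(model,masks,x0):
    # masks: {cam:(mask120x120,off)}
    f=lambda v:sum(np.abs(sil(c,place(model,v[0]/1000,v[1]/1000,v[2]/50),o)-m).sum() for c,(m,o) in masks.items())
    best=min((minimize(f,[x0[0]*1000,x0[1]*1000,a*50],method='Nelder-Mead',options=dict(initial_simplex=np.array([[x0[0]*1000,x0[1]*1000,a*50]]*4)+np.vstack([[0]*3,np.diag([8,8,8])]))) for a in x0[2]),key=lambda r:r.fun)
    return best.x/[1000,1000,50],best.fun
E
python3 - <<'E'
from h import *
I={c:cv2.imread(f'pics/{c}0.png') for c in C}
def mask(c,off,f):
    x,y=off;hsv=cv2.cvtColor(I[c][y:y+120,x:x+120],cv2.COLOR_BGR2HSV).astype(int);return f(hsv[...,0],hsv[...,1],hsv[...,2])
# blue handle
M={}
for c,o in(('scene',(210,240)),('top',(200,170))):
    m=mask(c,o,lambda h,s,v:(h>105)&(h<130)&(s>90));M[c]=(m.astype(np.float32),np.array(o));print(c,'blue',m.sum())
h0=C['top'].onz([[252,224]],.165)[0];print('handle guess',h0)
for a in ([0.2,.6,1.0,1.4],):
    v,e=fit(box(-.01,.01,-.01,.01,.101,.165),M,(h0[0],h0[1],a));print('handle',v,np.degrees(v[2]),e)
# stand: wood colour, filled
M={}
for c,o in(('scene',(210,240)),('top',(200,170))):
    m=mask(c,o,lambda h,s,v:(h>4)&(h<16)&(s>95)&(v>60)).astype(np.uint8)
    m=cv2.morphologyEx(m,cv2.MORPH_OPEN,np.ones((3,3)));n,l,st,_=cv2.connectedComponentsWithStats(m);k=1+st[1:,4].argmax();print(c,st[k])
    p=np.argwhere(l==k)[:,::-1];f=np.zeros((120,120),np.uint8);cv2.fillConvexPoly(f,cv2.convexHull(p.astype(np.int32)),1);M[c]=(f.astype(np.float32),np.array(o))
for nm,b in(('cube',box(-.05,.05,-.05,.05,0,.095)),):
    s,e=fit(b,M,(v[0],v[1],[0.2,.6,1.,1.4]));print('stand',s,np.degrees(s[2]),e)
# bar orange in scene
o=(270,165);m=mask('scene',o,lambda h,s,v:(h>8)&(h<24)&(s>110)&(v>100));ys,xs=np.nonzero(m);k=(ys>48)&(ys<75)
uv=np.c_[xs[k]+o[0],ys[k]+o[1]];P=C['scene'].onz(uv,.055)[:,:2];print('bar px',uv.min(0),uv.max(0),len(uv))
for u,p in zip(uv,P):print(u,np.round(p*1000,1),end=';')
mid=P.mean(0);d=np.linalg.svd(P-mid)[2][0];print('\nbar',mid,d,np.degrees(np.arctan2(d[1],d[0])))
# lid in top: hinge, corners
for uv,z,n in(([[320+470/4-100,180+100/4],[320+135/4,180+262/4],[320+255/4,180+20/4]],.118,'lid corners'),([[320+260/4,180+25/4],[320+325/4,180+200/4]],.103,'hinge')):
    print(n,np.round(C['top'].onz(uv,z),3).tolist())
for n,uv,z in(('pot',[468,195],.035),('tamper',[190,258],.05),('timer',[408,280],.02),('green',[293,186],.07),('small',[271,293],.06)):print(n,C['top'].onz([uv],z)[0].round(3))
# metric views
def warp(c,cx,cy,z,half):
    g=np.linspace(half,-half,400);X,Y=np.meshgrid(cx+g,cy+g,indexing='ij');q=C[c].proj(np.c_[X.ravel(),Y.ravel(),np.full(X.size,z)]).reshape(400,400,2).astype(np.float32)
    return cv2.remap(I[c],q[...,0],q[...,1],cv2.INTER_CUBIC)
cv2.imwrite('pics/warp.png',np.hstack([warp('scene',s[0],s[1],.098,.07),warp('top',s[0],s[1],.098,.07)]))
E
```

```text
scene blue 52
top blue 42
handle guess [0.50723853 0.16461936 0.165     ]
handle [0.51642008 0.17415264 0.70545061] 40.41934287912938 189.125
scene [  33   35   52   61 1216]
top [ 33  36  41  45 832]
stand [0.51605542 0.1750367  0.95196749] 54.543719330264125 448.5
bar px [316 222] [330 229] 52
[316 222] [ 535.1 -118.5];[317 222] [ 532.6 -119.9];[316 223] [ 533.4 -115.2];[317 223] [ 530.8 -116.6];[316 224] [ 531.6 -111.9];[317 224] [ 529.1 -113.3];[319 224] [ 524.  -115.9];[320 224] [ 521.5 -117.2];[316 225] [ 529.8 -108.6];[317 225] [ 527.3 -110. ];[318 225] [ 524.8 -111.3];[319 225] [ 522.3 -112.6];[320 225] [ 519.8 -113.9];[321 225] [ 517.3 -115.3];[322 225] [ 514.8 -116.6];[323 225] [ 512.2 -117.9];[324 225] [ 509.7 -119.2];[325 225] [ 507.2 -120.6];[326 225] [ 504.7 -121.9];[327 225] [ 502.2 -123.2];[328 225] [ 499.7 -124.5];[329 225] [ 497.2 -125.9];[316 226] [ 528.1 -105.4];[317 226] [ 525.6 -106.7];[318 226] [ 523.1 -108. ];[319 226] [ 520.6 -109.3];[320 226] [ 518.1 -110.6];[321 226] [ 515.5 -112. ];[322 226] [ 513.  -113.3];[323 226] [ 510.5 -114.6];[324 226] [ 508.  -115.
[... 194 characters left out ...]
 [ 523.8 -103.4];[321 227] [ 513.8 -108.7];[322 227] [ 511.3 -110. ];[323 227] [ 508.8 -111.3];[324 227] [ 506.3 -112.7];[325 227] [ 503.8 -114. ];[326 227] [ 501.3 -115.3];[327 227] [ 498.8 -116.6];[328 227] [ 496.3 -117.9];[329 227] [ 493.8 -119.3];[330 227] [ 491.3 -120.6];[316 228] [524.6 -98.8];[317 228] [ 522.1 -100.1];[316 229] [522.9 -95.6];
bar [ 0.51404264 -0.11414412] [-0.93376565 -0.35788506] -159.02963275900237
lid corners [[0.579, -0.071, 0.118], [0.462, -0.12, 0.118], [0.642, -0.204, 0.118]]
hinge [[0.643, -0.21, 0.103], [0.513, -0.258, 0.103]]
pot [ 0.642 -0.476  0.035]
tamper [0.421 0.363 0.05 ]
timer [ 0.376 -0.292  0.02 ]
green [0.645 0.063 0.07 ]
small [0.324 0.115 0.06 ]
```

View pics/warp.png

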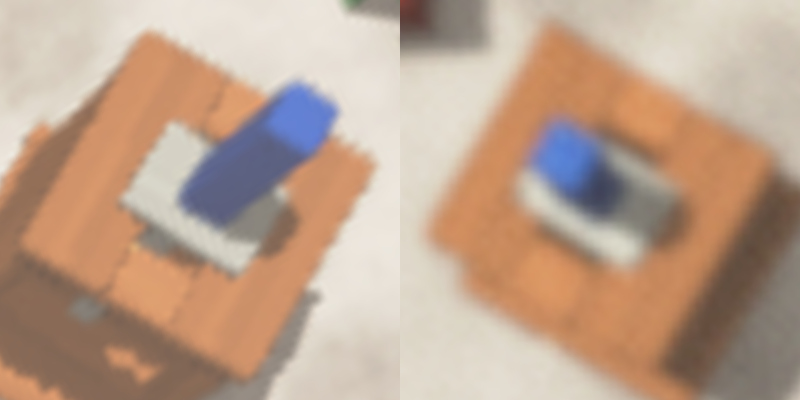

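The warped views agree on the fork: guard centre (0.516, 0.174), with its long side (fork y) at 58° and fork x at -32°. The bar of the big press lies near (0.51, -0.115), running at about 20°. Next I plan the move above the stand, with the fingers closing along fork y.

```bash
cat >> h.py <<'E'
def ax(y,z):
    y=np.array(y,float);z=np.array(z,float);y/=np.linalg.norm(y);z/=np.linalg.norm(z);return np.c_[np.cross(y,z),y,z]
def rel(p,Rt,s=None):
    s=s or get_state();q=s['tcp_rot'];R0=Rot.from_quat([q[1],q[2],q[3],q[0]]).as_matrix()
    d=R0.T@(np.array(p)-s['tool_pos'])/.3;w=Rot.from_matrix(R0.T@Rt).as_rotvec()/np.pi
    return np.round(np.r_[d,w],4).tolist()
cd=lambda a:np.array([np.cos(np.radians(a)),np.sin(np.radians(a)),0])
E
python3 - <<'E'
from h import *
s=get_state();q=s['tcp_rot'];R0=Rot.from_quat([q[1],q[2],q[3],q[0]]).as_matrix()
D=ax(cd(58),[0,0,-1])
print('mid',rel([.43,-.2,.3],R0)); print('above',rel([.517,.1743,.25],D),rel([.517,.1743,.25],R0))
# subpixel bar fit
I=cv2.imread('pics/scene0.png').astype(float)
w=np.clip((I[...,2]-I[...,0])-40,0,None) # yellow/orange minus blue
for u in range(312,335):print(u,[int(x) for x in w[219:234,u]])
E
```

```text
mid [1.0229, -0.9614, -0.2582, 0.0, 0.0, 0.0]
above [1.8085, -1.9732, -0.0917, 0.0, 0.0, -0.6848] [1.8085, -1.9732, -0.0917, 0.0, 0.0, 0.0]
312 [16, 22, 19, 11, 2, 2, 3, 12, 0, 0, 0, 0, 0, 0, 0]
313 [15, 22, 21, 13, 0, 0, 0, 1, 0, 0, 0, 0, 0, 0, 0]
314 [13, 23, 22, 18, 4, 0, 0, 1, 0, 0, 0, 0, 0, 0, 0]
315 [8, 22, 22, 18, 5, 18, 35, 36, 24, 12, 1, 0, 0, 0, 0]
316 [7, 21, 22, 25, 34, 64, 79, 77, 72, 58, 37, 8, 0, 0, 0]
317 [6, 21, 21, 25, 31, 43, 67, 63, 50, 33, 20, 0, 0, 0, 0]
318 [1, 20, 19, 17, 17, 21, 41, 43, 15, 0, 0, 0, 0, 0, 0]
319 [0, 20, 21, 21, 20, 25, 52, 74, 21, 0, 0, 0, 0, 0, 0]
320 [0, 20, 22, 22, 22, 27, 56, 76, 28, 0, 0, 0, 0, 0, 0]
321 [0, 19, 24, 22, 22, 25, 40, 54, 36, 0, 0, 0, 0, 0, 0]
322 [0, 19, 23, 23, 22, 25, 32, 44, 43, 0, 0, 0, 0, 0, 0]
323 [0, 18, 24, 23, 23, 23, 34, 54, 51, 0, 0, 0, 0, 0, 0]
324 [0, 16, 23, 22, 22, 25, 52, 81, 63, 0, 0, 0, 0, 0, 0]
325 [0, 15, 24, 22, 22, 23, 34, 63, 61, 0, 0, 0, 0, 0, 0]
326 [0, 14, 22, 22, 22, 21, 27, 50, 63, 0, 0, 0, 0, 0, 0]
327 [0, 8, 21, 22, 22, 21, 23, 48, 66, 0, 0, 0, 0, 0, 0]
328 [0, 6, 21, 22, 21, 22, 24, 50, 70, 1, 0, 0, 0, 0, 0]
329 [0, 6, 22, 22, 21, 21, 23, 51, 71, 5, 0, 0, 0, 0, 0]
330 [0, 7, 21, 20, 19, 16, 15, 43, 65, 8, 0, 0, 0, 0, 0]
331 [0, 1, 15, 6, 0, 0, 0, 0, 0, 0, 0, 0, 0, 0, 0]
332 [0, 0, 0, 0, 0, 0, 0, 0, 0, 0, 0, 0, 0, 0, 0]
333 [0, 0, 0, 0, 0, 0, 0, 0, 0, 0, 0, 0, 0, 0, 0]
334 [0, 0, 10, 2, 2, 8, 9, 14, 27, 34, 0, 0, 0, 0, 0]
```

```bash
python3 -m crank '[[0.1,-0.1,-0.3,0,0,0],[0.1,-0.1,-0.3,0,0,0],[0.9,-0.95,-0.3,0,0,-0.4],[0.9,-0.95,-0.3,0,0,-0.4],[0.9,-0.95,-0.3,0,0,-0.4],[0.9,-0.95,-0.3,0,0,-0.4],[0.9,-0.95,-0.3,0,0,-0.4],[0.9,-0.95,-0.3,0,0,-0.4],[0.9,-0.95,-0.3,0,0,-0.4],[0.9,-0.95,-0.3,0,0,-0.4],[0.9,-0.95,-0.3,0,0,-0.4],[0.9,-0.95,-0.3,0,0,-0.4]]' 1
python3 - <<'E'
from h import *
print(get_state()['q'].round(2));print(rel([.517,.1743,.27],ax(cd(58),[0,0,-1])))
a,b=C['scene'].onz([[319.5,225.75],[329,226.7]],.055);d=a-b;print(a,b,np.degrees(np.arctan2(d[1],d[0])))
print('collar face/lug', C['scene'].onz([[318,225.6],[330.7,226.9]],.055))
E
```

```text
time_s: 2.2
tool_pos: [0.3981, -0.2181, 0.3128]
tcp_rot: [0.0, 0.664, 0.748, -0.0]
wrist_force: [-0.1, -0.1, -0.2]
grip_width: 1.0
grasp_force: 0.0
[ 0.85 -0.12 -0.37  1.75 -0.04  1.51  0.61]
[1.252, 0.5485, 0.1418, -0.0001, 0.0003, -0.2845]
[ 0.51973937 -0.11080427  0.055     ] [ 0.49427913 -0.12024059  0.055     ] 20.336199250539558
collar face/lug [[ 0.52376798 -0.10931101  0.055     ]
 [ 0.48968261 -0.12182644  0.055     ]]
```

```bash
python3 -m crank '[[0.95,0.4,0.1,0,0,-0.28],[0.95,0.4,0.1,0,0,-0.28],[0.95,0.4,0.1,0,0,-0.28],[0.95,0.4,0.1,0,0,-0.28],[0.95,0.4,0.1,0,0,-0.28],[0.95,0.4,0.1,0,0,-0.28],[0.95,0.4,0.1,0,0,-0.28],[0.95,0.4,0.1,0,0,-0.28],[0.95,0.4,0.1,0,0,-0.28]]' 1
python3 - <<'E'
from h import *
print(get_state()['q'].round(2));print(rel([.517,.1743,.20],ax(cd(58),[0,0,-1])),rel([.517,.1743,.1213],ax(cd(58),[0,0,-1])))
E
```

```text
time_s: 3.1
tool_pos: [0.4837, 0.0768, 0.2824]
tcp_rot: [-0.0, 0.284, 0.959, -0.0]
wrist_force: [-0.3, -0.3, 0.0]
grip_width: 0.999
grasp_force: 0.0
[ 0.52 -0.03 -0.71  1.72 -0.02  1.44  0.8 ]
[0.0841, 0.3332, 0.2743, -0.0003, -0.0, -0.0058] [0.0841, 0.3334, 0.5366, -0.0003, -0.0, -0.0058]
```

```bash
python3 -m crank '[[0.084,0.333,0.25,0,0,-0.006],[0.084,0.333,0.25,0,0,-0.006],[0.084,0.333,0.25,0,0,-0.006],[0.084,0.333,0.4,0,0,-0.006],[0.084,0.333,0.45,0,0,-0.006],[0.084,0.333,0.5,0,0,-0.006],[0.084,0.333,0.536,0,0,-0.006],[0.084,0.333,0.536,0,0,-0.006],[0.084,0.333,0.536,0,0,-0.006]]' 1
python3 - <<'E'
from h import *
print(get_state()['q'].round(2));print(rel([.517,.1743,.1213],ax(cd(58),[0,0,-1])))
o=[]
for c,(x,y) in(('scene',(215,240)),('top',(200,185))):
    I=grab_frame(c);o.append(cv2.resize(I[y:y+80,x:x+80],(400,400),interpolation=cv2.INTER_CUBIC))
cv2.imwrite('pics/g1.png',np.hstack(o))
E
```

```text
time_s: 4.0
tool_pos: [0.5175, 0.1758, 0.1228]
tcp_rot: [0.001, 0.274, 0.962, 0.0]
wrist_force: [-0.4, 0.2, 0.1]
grip_width: 0.996
grasp_force: 0.0
[ 0.34  0.26 -0.81  1.81  0.21  1.15  0.48]
[-0.0013, -0.0052, 0.0049, 0.0003, 0.0005, 0.0009]
```

View pics/g1.png

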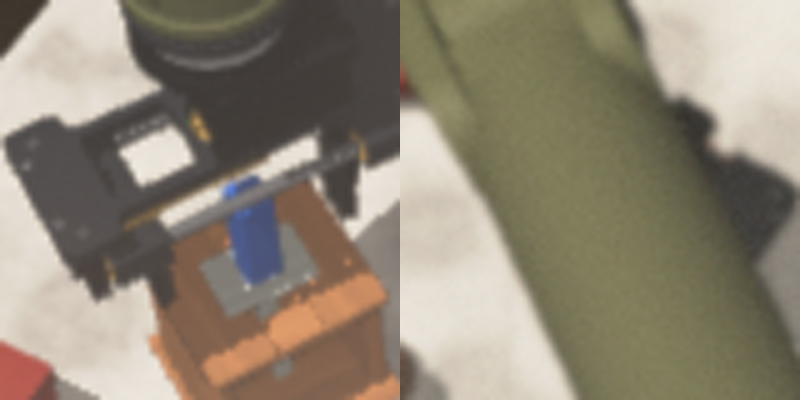

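The handle, at crop (255,230), stands between the two open fingers at (160,260) and (340,180), and looks centred. I'll close on it and then lift.

```bash
python3 -m crank '[[0,-0.003,0.004,0,0,0],[0,-0.003,0.004,0,0,0],[0,-0.003,0.004,0,0,0],[0,-0.003,0.004,0,0,0],[0,-0.003,0.004,0,0,0],[0,-0.003,0.004,0,0,0],[0,-0.003,0.004,0,0,0],[0,-0.003,0.004,0,0,0],[0,-0.003,0.004,0,0,0],[0,-0.003,0.004,0,0,0]]' 0 40
python3 - <<'E'
from h import *
s=get_state();print(s['wrist_force'],s['moment'],s['tool_pos'],s['tcp_rot'])
E
```

```text
time_s: 5.1
tool_pos: [0.5161, 0.1752, 0.1205]
tcp_rot: [-0.0, 0.274, 0.962, -0.0]
wrist_force: [0.5, -1.0, 1.0]
grip_width: 0.227
grasp_force: 40.0
[ 0.49544052 -0.95940681  1.0406116 ] [-0.01800476 -0.08000614  0.00501443] [0.51614902 0.17522146 0.12048799] [-7.15983333e-05  2.73833874e-01  9.61776981e-01 -2.08618407e-04]
```

```bash
python3 -m crank '[[0,0,-0.15,0,0,0],[0,0,-0.3,0,0,0],[0,0,-0.45,0,0,0],[0,0,-0.5,0,0,0],[0,0,-0.5,0,0,0]]' - 40
cat >> h.py <<'E'
BAR=np.array([.5067,-.1156,.055]);YP=20.3
def pose(r,th=43,dy=0,dx=0,dz=0,bar=None):
    # r: distance from bar axis up the fork axis to the TCP (prong ends .1055 below TCP)
    xp=cd(YP-90);u=-np.sin(np.radians(th))*xp+np.cos(np.radians(th))*np.array([0,0,1.])
    return (BAR if bar is None else bar)+u*r+dy*cd(YP)+dx*xp+[0,0,dz],ax(cd(YP),-u)
E
python3 - <<'E'
from h import *
s=get_state();print(s['q'].round(2),s['wrist_force'],s['tool_pos'])
for r in(.215,.155,.0875):print(r,pose(r)[0],rel(*pose(r)))
E
```

```text
time_s: 5.6
tool_pos: [0.5173, 0.176, 0.2725]
tcp_rot: [0.002, 0.274, 0.962, 0.001]
wrist_force: [-0.0, -0.3, -1.8]
grip_width: 0.225
grasp_force: 40.0
[ 0.38  0.14 -0.83  1.61  0.11  1.43  0.56] [-0.0202959  -0.25062435 -1.7737629 ] [0.51731264 0.17602286 0.27252262]
0.215 [0.45582895 0.02192232 0.21224105] [-0.0957, -0.5451, 0.1998, 0.0801, -0.2292, 0.2001]
0.155 [ 0.47002552 -0.016456    0.16835982] [-0.2028, -0.6294, 0.3462, 0.0801, -0.2292, 0.2001]
0.0875 [ 0.48599666 -0.05963161  0.11899345] [-0.3233, -0.7241, 0.5109, 0.0801, -0.2292, 0.2001]
```

```bash
python3 -m crank '[[-0.096,-0.54,0.1,0.08,-0.229,0.2],[-0.096,-0.54,0.1,0.08,-0.229,0.2],[-0.096,-0.54,0.1,0.08,-0.229,0.2],[-0.096,-0.54,0.1,0.08,-0.229,0.2],[-0.096,-0.54,0.1,0.08,-0.229,0.2],[-0.096,-0.54,0.1,0.08,-0.229,0.2],[-0.096,-0.54,0.15,0.08,-0.229,0.2],[-0.096,-0.54,0.19,0.08,-0.229,0.2],[-0.096,-0.54,0.19,0.08,-0.229,0.2],[-0.096,-0.54,0.19,0.08,-0.229,0.2]]' - 40
python3 - <<'E'
from h import *
s=get_state();print(s['q'].round(2),s['wrist_force'],s['tool_pos'])
for r in(.215,.155,.0875):print(r,pose(r)[0],rel(*pose(r)))
cv2.imwrite('pics/p1.png',grab_frame('scene'));cv2.imwrite('pics/p1t.png',grab_frame('top'))
E
```

```text
time_s: 6.6
tool_pos: [0.4545, 0.022, 0.2119]
tcp_rot: [0.297, 0.53, 0.765, -0.211]
wrist_force: [-0.3, 1.0, -1.1]
grip_width: 0.227
grasp_force: 40.0
[ 0.51  0.04 -1.18  2.03  0.75  1.44 -0.55] [-0.25361902  0.98457658 -1.11740685] [0.45451235 0.0219713  0.21185859]
0.215 [0.45582895 0.02192232 0.21224105] [-0.0021, 0.004, 0.0002, -0.0016, -0.0011, 0.002]
0.155 [ 0.47002552 -0.016456    0.16835982] [-0.0028, 0.0051, 0.2002, -0.0016, -0.0011, 0.002]
0.0875 [ 0.48599666 -0.05963161  0.11899345] [-0.0036, 0.0062, 0.4252, -0.0016, -0.0011, 0.002]
```

View pics/p1.png

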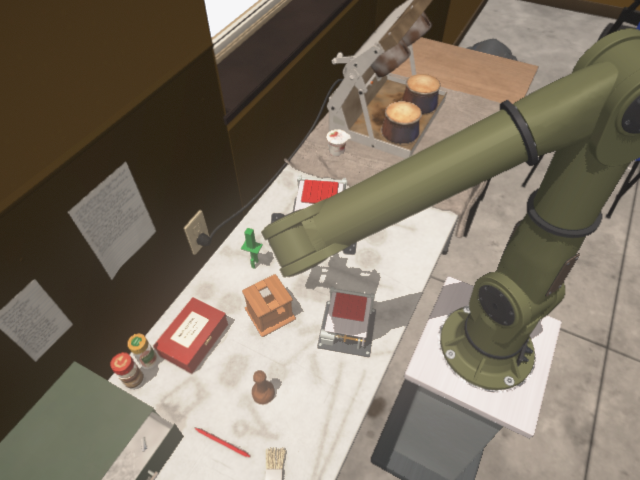

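Run:
```python
from h import *
o=[]
for c,f,(x,y) in(('scene','scene0',(270,170)),('top','top0',(320,180))):
    I=cv2.resize(cv2.imread(f'pics/{f}.png')[y:y+80,x:x+100],(400,320),interpolation=cv2.INTER_CUBIC)
    for dx,z,col in((-28,.012,(0,255,0)),(-14,.098,(255,0,0)),(135,.103,(255,0,255)),(0,.055,(0,0,255))):
        P=[BAR*[1,1,0]+[0,0,z]+dx/1000*cd(YP-90)+t*cd(YP) for t in(-.09,.09)]
        a,b=((C[c].proj(P)-[x,y]+.5)*4-.5).round().astype(int);cv2.line(I,tuple(map(int,a)),tuple(map(int,b)),col,1)
    o.append(I)
J=cv2.resize(cv2.imread('pics/p1t.png')[170:240,260:460],(800,280),interpolation=cv2.INTER_CUBIC)
cv2.imwrite('pics/ov.png',np.vstack([np.hstack(o),J]))
```

```text
(no output)
```

View pics/ov.png

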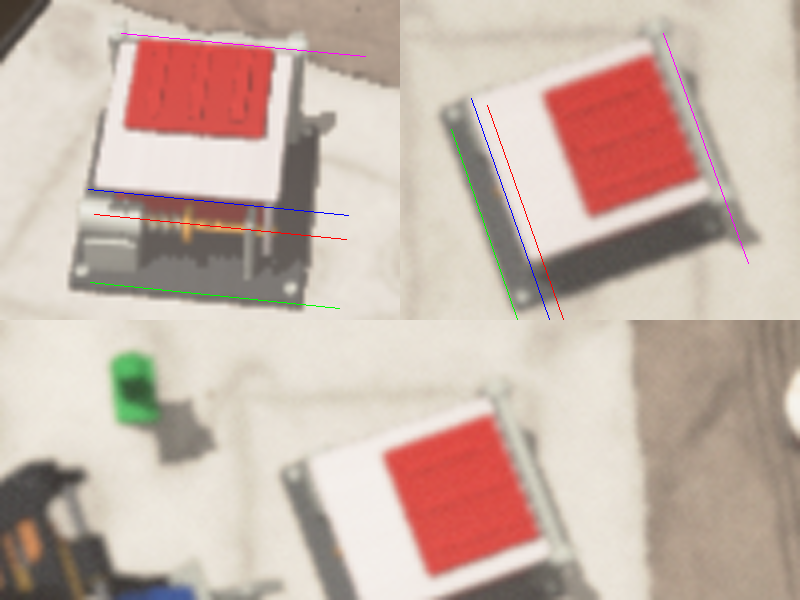

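Run:
```python
from h import *
for c,o in(('scene',(270,165)),('top',(320,180))):
    I=cv2.imread(f'pics/{c}0.png')[o[1]:o[1]+80,o[0]:o[0]+100]
    B=cv2.resize(I,None,fx=8,fy=8,interpolation=cv2.INTER_CUBIC).astype(int)
    red=(B[...,2]-B[...,1]>75)
    if c=='scene':red[8*38:]=0
    white=((B.min(2)>185)&(B.max(2)-B.min(2)<32))
    for nm,m in(('red',red),('lid',red|white)):
        m=m.astype(np.uint8)
        if nm=='lid':m=cv2.morphologyEx(m,cv2.MORPH_OPEN,np.ones((15,15)))
        n,l,st,_=cv2.connectedComponentsWithStats(m);k=1+st[1:,4].argmax()
        ct=max(cv2.findContours((l==k).astype(np.uint8),cv2.RETR_EXTERNAL,cv2.CHAIN_APPROX_NONE)[0],key=cv2.contourArea)[:,0]
        P=C[c].onz((ct+.5)/8-.5+np.array(o),.118)[:,:2]
        r=cv2.minAreaRect((P*1000).astype(np.float32));print(c,nm,st[k].tolist(),np.round(r[0],1),np.round(r[1],1),round(r[2],1))
        e=cv2.approxPolyDP(ct.astype(np.int32),12,True)[:,0]
        if len(e)<8:
            Q=C[c].onz((e+.5)/8-.5+np.array(o),.118)[:,:2];D=np.roll(Q,-1,0)-Q
            print([(np.round(q*1000).tolist(),round(float(np.hypot(*d))*1000),round(float(np.degrees(np.arctan2(d[1],d[0]))%90),1)) for q,d in zip(Q,D)])
# fork check in p1t
s=get_state();q=s['tcp_rot'];R=Rot.from_quat([q[1],q[2],q[3],q[0]]).as_matrix()
for a in(0,10.5,19.5,55.5,80,105.5):print(a,C['top'].proj(s['tool_pos']+R[:,2]*(.1055-a/1000)).round(1))
I=cv2.imread('pics/p1t.png').astype(int);b=(I[...,0]-I[...,2]>50)&(I[...,0]>100);b[:,:255]=0;b[:,340:]=0;b[:180]=0;b[260:]=0
ys,xs=np.nonzero(b);print('blue',xs.mean(),ys.mean(),xs.min(),xs.max(),ys.min(),ys.max())
```

```text
scene red [250, 119, 295, 185, 47936] [ 554.4 -176.4] [97.8 88.2] 22.0
[([614.0, -196.0], 83, 23.2), ([582.0, -120.0], 95, 24.6), ([495.0, -159.0], 81, 23.6), ([528.0, -234.0], 94, 23.4)]
scene lid [0, 9, 609, 631, 168015] [ 571.7 -107.9] [212.2 299.2] 18.6
top red [290, 113, 305, 315, 60876] [ 557.9 -178.9] [96.2 85.1] 21.8
[([616.0, -199.0], 80, 22.2), ([586.0, -124.0], 92, 21.3), ([500.0, -158.0], 81, 21.5), ([530.0, -234.0], 93, 21.9)]
top lid [0, 74, 618, 566, 166500] [ 525.4 -131.7] [206.  220.8] 1.5
0 [[327.7 237.5]]
10.5 [[325.3 237.8]]
19.5 [[323.2 238.1]]
55.5 [[314.7 239.4]]
80 [[308.6 240.3]]
105.5 [[302.2 241.2]]
blue 298.61607142857144 240.53571428571428 289 308 237 244
```

```bash
sed -i 's/YP=20.3/YP=21.8/' h.py
python3 - <<'E'
from h import *
for r in(.155,.117,.0895):print(r,pose(r)[0],rel(*pose(r)))
E
```

```text
0.155 [ 0.4674428  -0.01745     0.16835982] [0.0024, -0.0072, 0.2041, -0.0067, -0.0005, -0.0052]
0.117 [ 0.47706715 -0.04151258  0.14056838] [0.0022, -0.0046, 0.3307, -0.0067, -0.0005, -0.0052]
0.0895 [ 0.48403213 -0.05892629  0.12045616] [0.0021, -0.0026, 0.4224, -0.0067, -0.0005, -0.0052]
```

```bash
python3 -m crank '[[0.0024,-0.007,0.05,-0.0067,-0.0005,-0.0052],[0.0024,-0.007,0.12,-0.0067,-0.0005,-0.0052],[0.0024,-0.007,0.18,-0.0067,-0.0005,-0.0052],[0.0023,-0.006,0.204,-0.0067,-0.0005,-0.0052],[0.0022,-0.005,0.24,-0.0067,-0.0005,-0.0052],[0.0022,-0.005,0.27,-0.0067,-0.0005,-0.0052],[0.0022,-0.005,0.3,-0.0067,-0.0005,-0.0052],[0.0022,-0.005,0.3,-0.0067,-0.0005,-0.0052]]' - 40
python3 - <<'E'
from h import *
s=get_state();print(s['q'].round(2),s['wrist_force'],s['tool_pos'])
for r in(.117,.105,.0895):print(r,pose(r)[0],rel(*pose(r)))
q=s['tcp_rot'];R=Rot.from_quat([q[1],q[2],q[3],q[0]]).as_matrix()
I=grab_frame('top');x,y=285,185;J=cv2.resize(I[y:y+75,x:x+100],(800,600),interpolation=cv2.INTER_CUBIC)
for a in(0,38,80,86):
    for k in(-1,1):
        p=C['top'].proj(s['tool_pos']+R[:,2]*(.1055-a/1000)+R[:,1]*.005*k*(5 if a>50 else 1))[0];p=((p-[x,y]+.5)*8-.5).round().astype(int);cv2.circle(J,tuple(map(int,p)),3,(0,255,255),-1)
cv2.imwrite('pics/p2.png',J)
E
```

```text
time_s: 7.5
tool_pos: [0.4744, -0.036, 0.1463]
tcp_rot: [0.303, 0.522, 0.77, -0.206]
wrist_force: [-0.8, -0.9, -2.0]
grip_width: 0.227
grasp_force: 40.0
[ 0.55  0.12 -1.12  2.14  0.89  1.29 -0.61] [-0.77950059 -0.85283272 -1.98158555] [ 0.47442586 -0.03602282  0.14630685]
0.117 [ 0.47706715 -0.04151258  0.14056838] [-0.0018, 0.0014, 0.0278, -0.0005, -0.0002, 0.0001]
0.105 [ 0.48010641 -0.04911129  0.13179214] [-0.0018, 0.0015, 0.0678, -0.0005, -0.0002, 0.0001]
0.0895 [ 0.48403213 -0.05892629  0.12045616] [-0.0018, 0.0016, 0.1195, -0.0005, -0.0002, 0.0001]
```

View pics/p2.png

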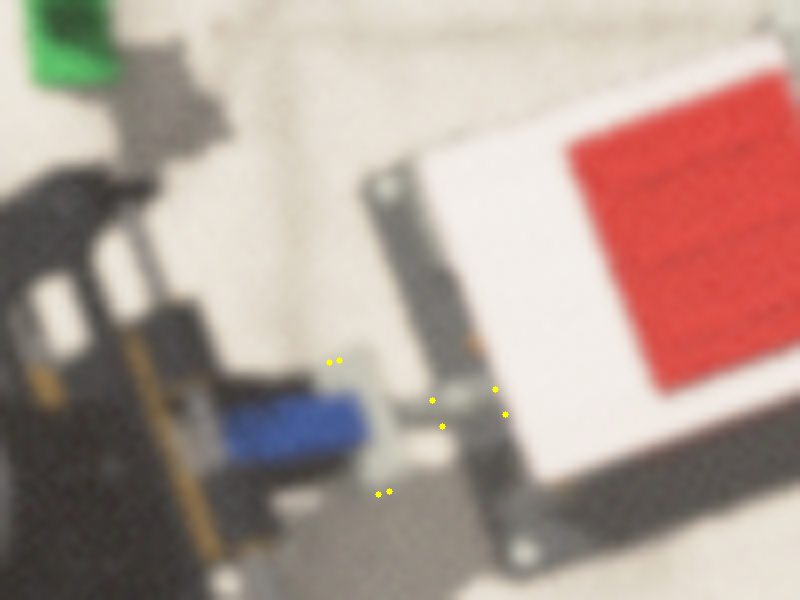

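The fork hangs straight, with its prongs about to go under the lip at (490,392) and the collar at (475,342) about 20 mm to +y, as expected. Next is a slow insertion.

```bash
python3 -m crank '[[-0.0018,0.0014,0.015,0,0,0],[-0.0018,0.0014,0.03,0,0,0],[-0.0018,0.0014,0.04,0,0,0],[-0.0018,0.0014,0.05,0,0,0],[-0.0018,0.0014,0.06,0,0,0],[-0.0018,0.0014,0.068,0,0,0],[-0.0018,0.0014,0.068,0,0,0]]' - 40
python3 - <<'E'
from h import *
s=get_state();print(s['wrist_force'].round(2),s['moment'].round(3))
for r in(.105,.0895):print(r,pose(r)[0],rel(*pose(r)))
E
```

```text
time_s: 8.25
tool_pos: [0.4804, -0.0485, 0.1323]
tcp_rot: [0.303, 0.522, 0.771, -0.206]
wrist_force: [-0.0, -0.2, -2.0]
grip_width: 0.228
grasp_force: 40.0
[-0.03 -0.22 -2.03] [ 1.031  0.251 -0.016]
0.105 [ 0.48010641 -0.04911129  0.13179214] [0.0001, -0.0016, 0.0023, -0.0001, -0.0001, 0.0001]
0.0895 [ 0.48403213 -0.05892629  0.12045616] [0.0, -0.0016, 0.0539, -0.0001, -0.0001, 0.0001]
```

```bash
python3 -m crank '[[0,0,0.012,0,0,0],[0,0,0.024,0,0,0],[0,0,0.036,0,0,0],[0,0,0.046,0,0,0],[0,0,0.054,0,0,0],[0,0,0.054,0,0,0]]' - 40
python3 - <<'E'
from h import *
s=get_state();print(s['wrist_force'].round(2),s['moment'].round(3))
for r in(.105,.0895,.0855):print(r,pose(r)[0],rel(*pose(r)))
E
```

```text
time_s: 8.85
tool_pos: [0.4845, -0.0588, 0.1204]
tcp_rot: [0.303, 0.522, 0.771, -0.206]
wrist_force: [-0.5, -0.2, -1.4]
grip_width: 0.226
grasp_force: 40.0
[-0.47 -0.15 -1.43] [1.016e+00 2.960e-01 1.000e-03]
0.105 [ 0.48010641 -0.04911129  0.13179214] [0.0001, -0.0015, -0.0519, -0.0001, -0.0001, 0.0001]
0.0895 [ 0.48403213 -0.05892629  0.12045616] [0.0001, -0.0015, -0.0002, -0.0001, -0.0001, 0.0001]
0.0855 [ 0.48504522 -0.06145919  0.11753074] [0.0001, -0.0015, 0.0131, -0.0001, -0.0001, 0.0001]
```

```bash
python3 -m crank '[[0,0.015,0,0,0,0],[0,0.03,0,0,0,0],[0,0.04,0,0,0,0],[0,0.048,0,0,0,0],[0,0.054,0,0,0,0],[0,0.06,0,0,0,0],[0,0.06,0,0,0,0]]' - 40
python3 - <<'E'
from h import *
s=get_state();print(s['wrist_force'].round(2),s['moment'].round(3),'along yp',s['wrist_force']@cd(YP),'dy',(s['tool_pos']-pose(.0895)[0])@cd(YP))
E
```

```text
time_s: 9.55
tool_pos: [0.5009, -0.052, 0.1205]
tcp_rot: [0.303, 0.522, 0.77, -0.206]
wrist_force: [-2.5, -0.7, -1.8]
grip_width: 0.229
grasp_force: 40.0
[-2.49 -0.68 -1.8 ] [ 0.799  0.98  -0.643] along yp -2.5640626907878388 dy 0.01821690756923908
```

```bash
python3 -m crank '[[0,0.008,0,0,0,0],[0,0.016,0,0,0,0],[0,0.024,0,0,0,0],[0,0.032,0,0,0,0],[0,0.034,0,0,0,0],[0,0.034,0,0,0,0]]' - 40
python3 - <<'E'
from h import *
s=get_state();print(s['wrist_force'].round(2),s['moment'].round(3),'along yp',s['wrist_force']@cd(YP),'dy',(s['tool_pos']-pose(.0895)[0])@cd(YP))
I=grab_frame('top');x,y=285,165;J=cv2.resize(I[y:y+90,x:x+120],(800,600),interpolation=cv2.INTER_CUBIC)
cv2.imwrite('pics/p3.png',J)
E
```

```text
time_s: 10.15
tool_pos: [0.5105, -0.0482, 0.1205]
tcp_rot: [0.303, 0.522, 0.771, -0.206]
wrist_force: [-4.1, -1.2, -1.6]
grip_width: 0.228
grasp_force: 40.0
[-4.13 -1.17 -1.64] [ 0.808  1.281 -0.925] along yp -4.271954667265178 dy 0.028574499247472494
```

View pics/p3.png

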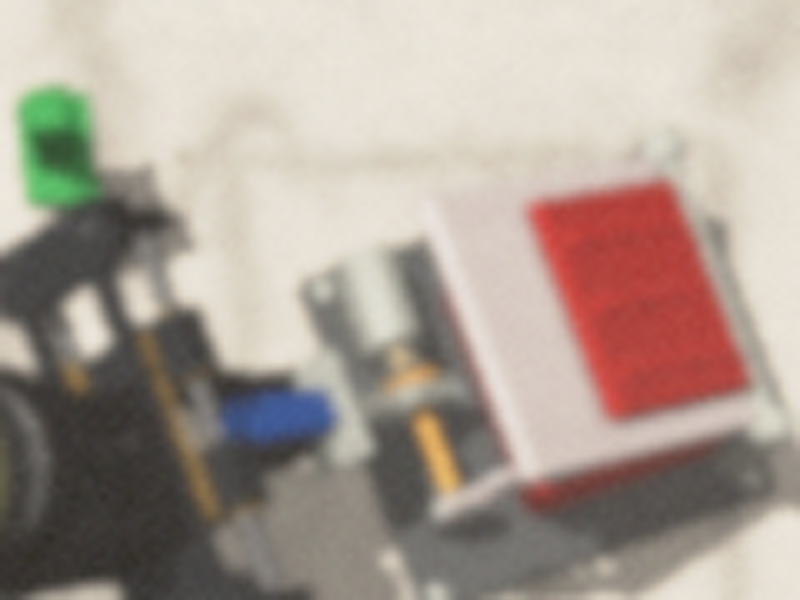

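The lid is swinging open and the prongs straddle the bar beside the collar at (410,385). I'll hold, ease the spring back, and withdraw.

```bash
python3 -m crank '[[0,0,0,0,0,0],[0,0,0,0,0,0],[0,0,0,0,0,0],[0,0,0,0,0,0],[0,0,0,0,0,0],[0,0,0,0,0,0],[0,0,0,0,0,0],[0,0,0,0,0,0],[0,-0.02,0,0,0,0],[0,-0.04,0,0,0,0],[0,-0.06,0,0,0,0],[0,-0.08,0,0,0,0],[0,-0.09,0,0,0,0],[0,-0.09,0,0,0,0],[0,-0.09,-0.03,0,0,0],[0,-0.09,-0.07,0,0,0],[0,-0.09,-0.12,0,0,0],[0,-0.09,-0.2,0,0,0],[0,-0.09,-0.3,0,0,0],[0,-0.09,-0.42,0,0,0]]' - 40
python3 - <<'E'
from h import *
D=ax(cd(58),[0,0,-1]);s=get_state();print(s['wrist_force'].round(2),s['moment'].round(3))
print(rel([.5161,.1752,.2725],D));cv2.imwrite('pics/p4.png',grab_frame('top'));cv2.imwrite('pics/p4s.png',grab_frame('scene'))
E
```

```text
time_s: 12.2
tool_pos: [0.4531, 0.023, 0.2139]
tcp_rot: [0.303, 0.521, 0.771, -0.205]
wrist_force: [0.8, -0.4, -1.2]
grip_width: 0.228
grasp_force: 40.0
[ 0.8  -0.43 -1.18] [1.004 0.205 0.062]
[0.1541, 0.3837, -0.4107, -0.0754, 0.2305, -0.1911]
```

```bash
python3 -m crank '[[0.15,0.38,-0.41,-0.0754,0.2305,-0.1911],[0.15,0.38,-0.41,-0.0754,0.2305,-0.1911],[0.15,0.38,-0.41,-0.0754,0.2305,-0.1911],[0.15,0.38,-0.41,-0.0754,0.2305,-0.1911],[0.15,0.38,-0.41,-0.0754,0.2305,-0.1911],[0.15,0.38,-0.41,-0.0754,0.2305,-0.1911],[0.154,0.384,-0.41,-0.0754,0.2305,-0.1911],[0.154,0.384,-0.41,-0.0754,0.2305,-0.1911],[0.154,0.384,-0.41,-0.0754,0.2305,-0.1911],[0.154,0.384,-0.41,-0.0754,0.2305,-0.1911],[0.154,0.384,-0.41,-0.0754,0.2305,-0.1911]]' - 40
python3 - <<'E'
from h import *
D=ax(cd(58),[0,0,-1]);s=get_state();print(s['wrist_force'].round(2),s['moment'].round(3))
for z in(.2725,.235,.122):print(rel([.5163,.1752,z],D))
I=grab_frame('scene');x,y=210,235;J=cv2.resize(I[y:y+90,x:x+120],(800,600),interpolation=cv2.INTER_CUBIC)
q=s['tcp_rot'];R=Rot.from_quat([q[1],q[2],q[3],q[0]]).as_matrix()
for a,h in((0,.014),(80,.017)):
  for k in(-1,1):
    p=C['scene'].proj(s['tool_pos']+R[:,2]*(.1055-a/1000)+R[:,0]*h*k)[0];p=((p-[x,y]+.5)*6.667-.5).round().astype(int);cv2.circle(J,tuple(map(int,p)),3,(0,255,255),-1)
cv2.imwrite('pics/p5.png',J)
E
```

```text
time_s: 13.4
tool_pos: [0.5161, 0.1751, 0.2715]
tcp_rot: [0.001, 0.275, 0.962, -0.001]
wrist_force: [-0.7, -0.0, -0.6]
grip_width: 0.227
grasp_force: 40.0
[-0.65 -0.04 -0.59] [ 0.057 -0.129 -0.015]
[-0.0004, 0.0005, -0.0032, -0.0002, 0.0007, 0.0006]
[-0.0001, 0.0006, 0.1218, -0.0002, 0.0007, 0.0006]
[0.0008, 0.0008, 0.4984, -0.0002, 0.0007, 0.0006]
```

View pics/p5.png

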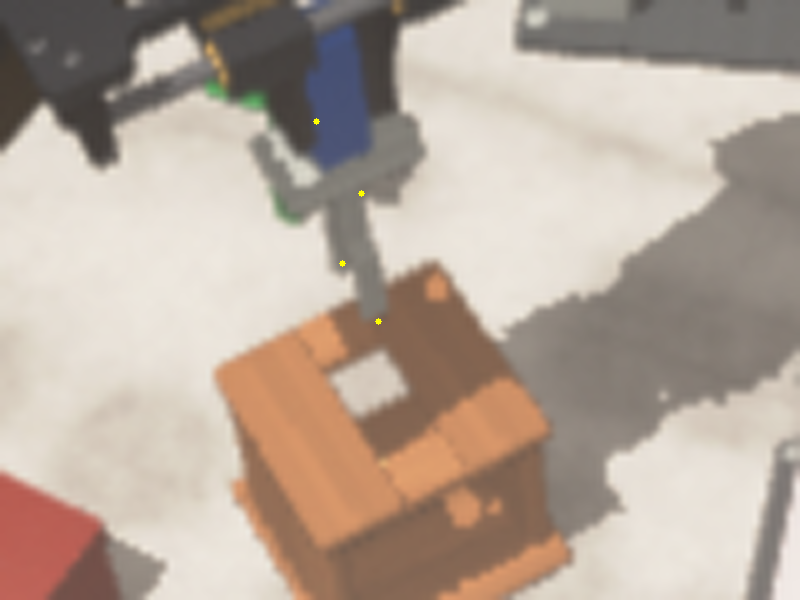

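The prong ends sit at their predicted pixels, (345,265) and (378,318), so the fork hasn't slipped. It hangs above the slot, and I'll lower it slowly.

```bash
python3 -m crank '[[0,0.0005,0.1,0,0.0007,0.0006],[0,0.0005,0.18,0,0.0007,0.0006],[0,0.0005,0.21,0,0.0007,0.0006],[0.0004,0.0005,0.25,0,0.0007,0.0006],[0.0004,0.0005,0.29,0,0.0007,0.0006],[0.0006,0.0005,0.34,0,0.0007,0.0006],[0.0006,0.0005,0.38,0,0.0007,0.0006],[0.0006,0.0005,0.4,0,0.0007,0.0006],[0.0006,0.0005,0.4,0,0.0007,0.0006]]' - 40
python3 - <<'E'
from h import *
D=ax(cd(58),[0,0,-1]);s=get_state();print(s['wrist_force'].round(2),s['moment'].round(3),s['tool_pos'])
print(rel([.5163,.1752,.1213],D))
E
```

```text
time_s: 14.35
tool_pos: [0.5165, 0.1738, 0.1504]
tcp_rot: [-0.001, 0.277, 0.961, -0.0]
wrist_force: [-0.1, 0.4, -1.8]
grip_width: 0.225
grasp_force: 40.0
[-0.1   0.39 -1.77] [ 0.064 -0.125  0.025] [0.51648765 0.17376234 0.15037998]
[0.0028, 0.0038, 0.0969, -0.0003, -0.0009, -0.0008]
```

```bash
python3 -m crank '[[0.002,0.003,0.03,0,0,0],[0.002,0.003,0.06,0,0,0],[0.002,0.003,0.08,0,0,0],[0.002,0.003,0.09,0,0,0],[0.002,0.003,0.096,0,0,0],[0.002,0.003,0.098,0,0,0],[0.002,0.003,0.098,0,0,0]]' - 40
python3 - <<'E'
from h import *
D=ax(cd(58),[0,0,-1]);s=get_state();print(s['wrist_force'].round(2),s['moment'].round(3),s['tool_pos'])
print(rel([.5163,.1752,.1207],D))
E
```

```text
time_s: 15.05
tool_pos: [0.5171, 0.1751, 0.1221]
tcp_rot: [-0.0, 0.277, 0.961, 0.0]
wrist_force: [0.7, -0.6, -1.5]
grip_width: 0.224
grasp_force: 40.0
[ 0.74 -0.57 -1.5 ] [ 0.095 -0.113  0.012] [0.51710912 0.17513105 0.1221489 ]
[0.0024, -0.0012, 0.0048, 0.0001, -0.0004, -0.0008]
```

```bash
python3 -m crank '[[0.002,-0.001,0.003,0,0,0],[0.002,-0.001,0.005,0,0,0],[0.002,-0.001,0.005,0,0,0]]' - 5; python3 -m crank '[[0,0,0,0,0,0],[0,0,0,0,0,0],[0,0,0,0,0,0],[0,0,0,0,0,0],[0,0,0,0,0,0],[0,0,0,0,0,0],[0,0,0,0,0,0],[0,0,0,0,0,0]]' 1; python3 -m crank '[[0,0,-0.03,0,0,0],[0,0,-0.08,0,0,0],[0,0,-0.15,0,0,0],[0,0,-0.25,0,0,0],[0,0,-0.4,0,0,0],[0,0,-0.55,0,0,0],[0,0,-0.7,0,0,0],[0,0.4,-0.7,0,0,0],[0,0.4,-0.7,0,0,0],[0,0.4,-0.7,0,0,0],[0,0.4,-0.7,0,0,0]]' 1
python3 - <<'E'
from h import *
for c in C:
    I=grab_frame(c);cv2.imwrite(f'pics/end_{c}.png',I)
    for n in('fork_grip','press_lip','yoghurt_pot','tamper','dial_timer'):print(c,n,[(np.round(d['at']).tolist(),round(d['confidence'],2)) for d in find_in(c,n)[:3]])
    b=(I[...,0].astype(int)-I[...,2]>50)&(I[...,0]>100)
    for im,nm in((I,'now'),(cv2.imread(f'pics/{c}0.png'),'start')):
        b=(im[...,0].astype(int)-im[...,2]>50);w=b[200:320,230:300] ;ys,xs=np.nonzero(w);print(c,nm,'blue',len(xs),xs.mean()+230 if len(xs) else 0,ys.mean()+200 if len(xs) else 0)
E
```

```text
time_s: 15.35
tool_pos: [0.5163, 0.1751, 0.1205]
tcp_rot: [-0.001, 0.277, 0.961, 0.0]
wrist_force: [-0.3, -1.2, -1.8]
grip_width: 0.228
grasp_force: 5.0
time_s: 16.15
tool_pos: [0.5163, 0.1751, 0.1204]
tcp_rot: [-0.001, 0.277, 0.961, 0.0]
wrist_force: [-0.2, -0.4, -0.0]
grip_width: 0.874
grasp_force: 0.0
time_s: 17.25
tool_pos: [0.5799, 0.2806, 0.3308]
tcp_rot: [-0.002, 0.274, 0.962, 0.002]
wrist_force: [-0.4, -0.1, -1.2]
grip_width: 0.998
grasp_force: 0.0
scene fork_grip [([266.0, 290.0], 0.81)]
scene press_lip [([349.0, 324.0], 0.93), ([321.0, 202.0], 0.82)]
scene yoghurt_pot [([338.0, 138.0], 0.52), ([319.0, 200.0], 0.24)]
scene tamper [([261.0, 387.0], 0.95)]
scene dial_timer [([391.0, 210.0], 0.81), ([322.0, 203.0], 0.16)]
scene now blue 0 0 0
scene start blue 57 263.7719298245614 279.4736842105263
top fork_grip [([271.0, 218.0], 0.71), ([292.0, 184.0], 0.54)]
top press_lip [([366.0, 220.0], 0.77), ([260.0, 304.0], 0.62)]
top yoghurt_pot [([468.0, 191.0], 0.73)]
top tamper [([192.0, 256.0], 0.72)]
top dial_timer [([407.0, 279.0], 0.86)]
top now blue 0 0 0
top start blue 43 248.5581395348837 220.5581395348837
```

```bash
python3 -m crank '[[0.75,0,-0.1,0,0,0],[0.75,0,-0.1,0,0,0],[0.75,0,-0.1,0,0,0],[0.75,0,-0.1,0,0,0],[0.75,0,-0.1,0,0,0],[0.75,0,-0.1,0,0,0],[0.75,0,-0.1,0,0,0]]' 1
python3 - <<'E'
from h import *
for c,(x,y) in(('scene',(240,260)),('top',(230,200))):
    I=grab_frame(c)
    for im,nm in((I,'now'),(cv2.imread(f'pics/{c}0.png'),'start')):
        w=im[y:y+50,x:x+50].astype(int);b=(w[...,0]-w[...,2]>30);ys,xs=np.nonzero(b);print(c,nm,'blue',len(xs),xs.mean()+x if len(xs) else 0,ys.mean()+y if len(xs) else 0)
    print([(np.round(d['at']).tolist(),round(d['confidence'],2)) for d in find_in(c,'fork_grip')[:3]])
    a=cv2.imread(f'pics/{c}0.png')
    for nm,(u,v) in(('press',(270,165) if c=='scene' else (320,180)),):
        for im in(I,a):
            w=im[v:v+80,u:u+100].astype(int);r=(w[...,2]-w[...,1]>75);ys,xs=np.nonzero(r);print('red',len(xs),xs.mean()+u,ys.mean()+v)
E
```

```text
time_s: 18.55
tool_pos: [0.3898, 0.3963, 0.361]
tcp_rot: [0.0, 0.276, 0.961, 0.0]
wrist_force: [0.6, -0.7, 0.1]
grip_width: 1.0
grasp_force: 0.0
scene now blue 0 0 0
scene start blue 156 264.9294871794872 284.75
[([253.0, 243.0], 0.61)]
red 397 318.15113350125944 215.74811083123427
red 766 319.4582245430809 191.61749347258487
top now blue 56 248.39285714285714 220.78571428571428
top start blue 54 248.6851851851852 220.87037037037038
[([293.0, 186.0], 0.73), ([252.0, 225.0], 0.53)]
red 78 371.8333333333333 214.4230769230769
red 950 374.7421052631579 213.19894736842105
```

```bash
python3 -c "
from station import *
print(sign_off())"
```

```text
the job is handed in; nothing more can be done
None
```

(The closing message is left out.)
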